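# Empty a dustpan of sawn ends into a pedal bin

## Task

Press the pedal of the metal bin right down so that its lid swings up past upright and stays open by itself, then tip all five sawn wood ends out of the dustpan into the bin and set the empty pan down flat on the boards. Then ease the pedal back up so that the lid comes down fully shut without slamming. The lid is sticky with resin, so work it by the pedal and keep the robot off it, and leave the other things where they are.

Things in the scene. Friction and masses are not known exactly. Their poses are not given: they have to be found in the camera images.
- bin: Round galvanised pedal bin, fixed to the boards: 210 mm across, 200 mm high to the open rim (wall 3 mm), inner floor 60 mm above the boards. Origin at the centre of its underside; its x axis points from the pedal side to the hinge side (the pedal sticks out to -x, the lid hinge is on the far side at +x), z up.
- bin_mouth (a point): Centre of the bin's mouth, at rim height, 200 mm above the boards.
- lid (a joint): The bin's domed metal lid (216 mm across, 26 mm thick, 0.2 kg) turns on a hinge 117 mm along the bin's x from its centre, at rim height. 0 rad = shut, upright at 1.57, 1.83 = fully open, leaning back 15 degrees past upright, where it stays by its own weight, its top edge about 420 mm above the boards. It is linked to the pedal both ways: lid angle = 6.1 x pedal angle. Below upright, if the pedal is let go, it falls shut with a slam and pushes the pedal up.
- lid_middle (a point): Middle of the top of the lid (lid shut: 227 mm above the boards).
- pedal (a joint): The bin's pedal: 0 rad = up (lid shut), 0.30 = right down (lid fully open). Pressing at the tread takes up to about 12 N at a gentle pace; lifting it from right down takes about 4 N, and once the lid is back past upright the pedal pushes up with up to about 10 N until the lid is shut. As the lid comes down its edge passes up to 108 mm in front of the bin's centre at rim height.
- tread (a point): Centre of the top face of the pedal's tread, a ribbed steel plate 50 mm long (along the bin's x), 40 mm wide and 10 mm thick with free sides that can be pinched from above. It lies 145 mm from the pedal's hinge, about 97 mm out from the bin's wall; its top is about 65 mm above the boards when up and 21 mm when right down. The tread slopes 0.15 rad up towards its free end when up, and as much down when pressed.
- pedal_hinge (a point): The pedal's hinge axis (level, along the bin's y), 55 mm in front of the bin's centre and 38 mm above the boards. Its own axes turn with the pedal.
- dustpan: Steel dustpan with a wooden handle, 0.22 kg, standing flat on the boards. Origin at the centre of the underside of its blade; x points to the open front lip, away from the handle; z up. Blade 115 mm long (x), 126 mm wide (y), floor 4 mm thick; back wall 42 mm high; side walls slope from 42 mm at the back to 10 mm at the lip. The wood ends slide off its smooth floor at about 25 degrees of tilt.
- pan_grip (a point): Point to grip: centre of the pan's wooden handle, 111 mm behind the pan's origin (-x) and 45 mm above its underside. The handle is 24 mm wide (y), 20 mm thick and 100 mm long, and rises at 14 degrees to the rear. Axes as the pan's.
- pan_lip (a point): Middle of the pan's front lip, top of the floor: 57.5 mm ahead of the pan's origin (+x), 4 mm above its underside.
- end1_mid (a point): Centre of a sawn block 32 x 26 x 20 mm, lying loose in the dustpan.
- end2_mid (a point): Centre of a round dowel end 26 mm across and 24 mm high, standing loose in the dustpan.
- end3_mid (a point): Centre of a sawn block 28 x 28 x 22 mm, lying loose in the dustpan.
- end4_mid (a point): Middle of a wooden wedge 36 x 28 mm, 22 mm at its thick end, lying loose in the dustpan.
- end5_mid (a point): Centre of a round dowel end 26 mm across and 20 mm high, standing loose in the dustpan.
- varnish: Bystander: upright metal tin, 72 mm across, 95 mm high. Origin under its centre.
- tape: Bystander: tape measure, 66 x 32 x 60 mm. Origin under its centre.
- mallet: Bystander: wooden mallet lying flat, about 310 mm long (its x, head at +x), head 125 mm wide and 85 mm high.
- brush: Bystander: hand brush lying bristles down, about 265 mm long (its x), 38 mm wide, 59 mm high.
- plane: Bystander: small metal hand plane, 160 x 44 mm, 55 mm high. Origin under its centre.
- plank_end: Bystander: short length of plank, 120 x 60 x 24 mm. Origin under its centre.

How it is judged:
By the outcome, as a careful person would: the job done as asked, in the order asked, and still so for the second after the job is handed in, with the robot touching nothing.
It also fails if it takes over 72 s, if anything falls off the work surface, if the arm or the gripper's body presses on something with over 40 N, if the wrist force passes 120 N, or if a joint passes its speed limit or range.

## Robot

A 6-joint arm with a two-finger parallel gripper is mounted at the origin on the work surface. World frame = base frame: x ahead of the robot, y to its left, z up, the work surface at z = 0. Lengths are in m, angles in rad, forces in N, time in s.
With the tool pointing down it reaches from about 0.425 to 0.95 m from the base axis. Payload 3.5 kg.
Tool frame: the origin (TCP) lies midway between the tips of the shut fingers; the grasp point (between the pads) lies 19 mm behind it; z points along the fingers, y is the line along which they close (so a half turn about z gives the same grasp; the last joint's range is limited). The gripper opens to 85 mm and grips with 20 to 120 N. Pads are 22 mm wide; open, the fingers measure 114 mm over their backs; the gripper's body (76 mm by 85 mm) begins 54 mm behind the grasp point. The pads swing forward as they close: fully open they stand 13 mm farther back than shut.
Start: joints at [0.989, 0.286, 1.577, -0, 1.279, -0.15], TCP at [0.282, 0.613, 0.231] pointing down, gripper open.
Joint ranges: [-2.77, 2.77], [-0.9, 2.22], [0.21, 2.48], [-1.53, 4.67], [0.24, 2.81], [-2.84, 2.84]. Speed limits (rad/s): [2.79, 2.79, 3.14, 3.14, 3.14, 3.14].

## Interface

Orientations are given as a unit quaternion [x, y, z, w].
In Python, from plant import ctrl, cams, order gives the robot as it stands.
- The arm moves only by the tool move_arm, never from a script. Its argument "plan" is one flat list of numbers, 7 for each row, row after row: the shift along the world's x, y, z in mm, then the turn, a rotation vector about the world's x, y, z in degrees, then the finger opening in mm, from 0 to 85.4. A call has 1 to 12 rows; each row shifts and turns the commanded pose from where the row before left it; what a row does not reach is not made up. A row lasts 1/10 s, in which the tool goes at most 50 mm and 8.59 degrees, less where a joint would pass 70% of its speed; a pose out of reach is approached as far as the arm can. A call is refused whole if a number of a shift passes 50 or a number of a turn 8.59, either way. A call with a gripper value outside its range is refused whole. The fingers move at their own pace and stop on an object; "newtons" is the grip in N (left out, the last holds). Time passes only in rows, so rows that do not move let the fingers close. It gives the time, the measured TCP pose, the force, the opening and the grip force at its end, in the units of the state.
- ctrl.get_state(): the state, without advancing time (a new reading comes with each control period).
- cams.read_camera(name): name is "scene" or "top" or "wrist"; returns a dict with "color" (420x560x3 uint8, red, green, blue), "fov_y" (degrees; the focal length in pixels is half the picture's height over the tangent of half this angle, whatever the lens; pixels are square), "cx", "cy" (the principal point, pixels), "origin" and "orientation" of the camera in the world; the wrist camera has in their place "T_tool_cam" (4x4, takes a point from camera to tool coordinates, whose origin is the TCP and whose axes are the flange's). Camera axes: x right, y up, looking along -z (the intrinsics and any distortion apply to the point x, -y, -z); pixel columns grow to the right and rows downward; lengths in m; the calibration is good to about 2 mm. A picture is of the moment at which its call begins: read the wrist's pose just before it. There is no depth.
- order.sign_off(): hands the job in; it is judged then, once.
The state is a dict: "time": time; "qpos": joint angles; "dq": joint speeds; "joint_efforts": joint torques, N m; "eef_pos": TCP position; "tcp_rot": TCP orientation; "contact_force": force on the tool from outside, world axes, zero at the start; "wrist_torque": the same for the moment, N m; "opening": opening from 0.0 (shut) to 1.0 (fully open); "finger_force": force on a finger pad.
Only numpy, scipy, OpenCV 4.12 (cv2) and the standard library are available. Lean on these libraries where they do the work, as an engineer would, in place of code of your own. Each camera call takes 0.05 s, during which the arm holds its last target. There are 200 camera calls.

## Working session

There is one attempt and no reset: what is moved stays moved. The work goes in short steps, Python scripts to look and compute and a tool call to move; the robot and the scene stay as the last step left them, time stands still between calls to the robot, and variables do not carry over. Pictures are saved under pics/ and viewed, at most 10 in all, crops included, and the job is handed in when it is done.

Besides the shell and the picture viewer there is one more tool, called after ">>>" by a JSON object that holds its "method" and its "body", one argument or row to a line. move_arm: Moves the arm, as the interface text tells. Its arguments: {"type":"object","properties":{"plan":{"type":"array","items":{"type":"number"}},"newtons":{"type":"number"}},"required":["plan"]}

```bash
ls; mkdir -p pics
python3 - <<'E'
from plant import ctrl,cams,order
import cv2
print(ctrl.get_state())
for n in("scene","top"):
    c=cams.read_camera(n); im=c.pop("color"); print(n,c); cv2.imwrite(f"pics/{n}0.png",im[:,:,::-1])
E
```

```text
pics
{'time': 0.0, 'qpos': array([ 9.88983042e-01,  2.87193641e-01,  1.57816244e+00, -3.09623268e-05,
        1.27858136e+00, -1.50025056e-01]), 'dq': array([-0.00013882,  0.00049854,  0.00119117, -0.00198615, -0.00035769,
        0.00015438]), 'joint_efforts': array([-1.15980779e-04, -4.05969644e+01, -2.92630613e+01, -1.65320612e-04,
        5.71869925e-03, -5.66569810e-06]), 'eef_pos': array([0.28211994, 0.61250282, 0.2299364 ]), 'tcp_rot': array([ 2.14216351e-01,  9.76785534e-01, -1.10008128e-03, -4.05654200e-04]), 'contact_force': array([-1.64216668, -0.84876425,  0.26174497]), 'wrist_torque': array([ 0.0058707 ,  0.01384405, -0.05299409]), 'finger_force': 0.0, 'opening': 0.9969053352273747}
scene {'fov_y': 54.62268530617559, 'cx': 282.7322104826958, 'cy': 208.57973212918026, 'origin': array([ 0.8887923 , -0.22753112,  1.38586482]), 'orientation': array([0.14504793, 0.06188514, 0.41202751, 0.89742111])}
top {'fov_y': 47.540998853142796, 'cx': 285.98201395754086, 'cy': 206.1234968987277, 'origin': array([0.36888091, 0.04549005, 1.36846727]), 'orientation': array([-0.05777054,  0.06555936,  0.7067139 , -0.70208262])}
```

View pics/scene0.png

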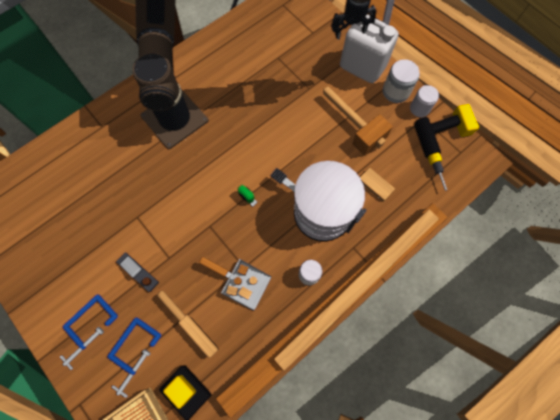

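View pics/top0.png

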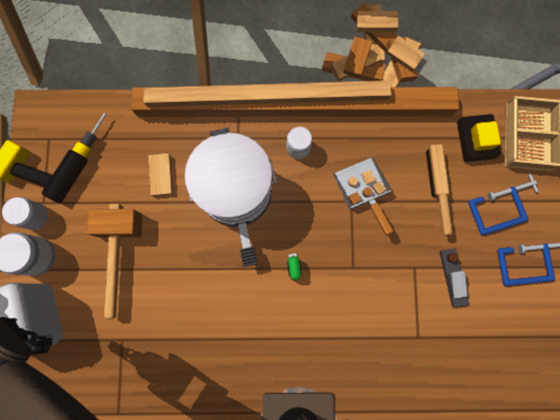

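The scene view shows the bin at (328,200), its pedal at (283,180), and the pan at (246,285). The top view shows the lid at (228,175), the tread at (248,255), the pan at (362,185) and its handle end at (388,230). I'll look at an enlarged crop of each.

```bash
cat > h.py <<'E'
import numpy as np, cv2
from scipy.spatial.transform import Rotation as R
from plant import ctrl,cams,order
def cam(n):
    s=ctrl.get_state(); c=cams.read_camera(n); im=c["color"]
    f=im.shape[0]/2/np.tan(np.radians(c["fov_y"]/2))
    if n=="wrist":
        T=np.array(c["T_tool_cam"]); Rt=R.from_quat(s["tcp_rot"]).as_matrix()
        o=s["eef_pos"]+Rt@T[:3,3]; M=Rt@T[:3,:3]
    else: o=c["origin"]; M=R.from_quat(c["orientation"]).as_matrix()
    return im[:,:,::-1].copy(),dict(o=o,M=M,f=f,cx=c["cx"],cy=c["cy"])
def ray(k,u,v):
    return k["M"]@np.array([(u-k["cx"])/k["f"],-(v-k["cy"])/k["f"],-1.])
def onz(k,u,v,z):
    d=ray(k,u,v); return k["o"]+d*(z-k["o"][2])/d[2]
def proj(k,p):
    q=k["M"].T@(np.asarray(p)-k["o"]); return np.array([k["cx"]-k["f"]*q[0]/q[2],k["cy"]+k["f"]*q[1]/q[2]])
def tri(kp):
    A=np.zeros((3,3));b=np.zeros(3)
    for k,u,v in kp:
        d=ray(k,u,v);d/=np.linalg.norm(d);P=np.eye(3)-np.outer(d,d);A+=P;b+=P@k["o"]
    return np.linalg.solve(A,b)
E
python3 - <<'E'
from h import *
i,k=cam("top"); j,k2=cam("scene")
cv2.imwrite("pics/tc.png",cv2.resize(i[120:270,180:400],None,fx=3.6,fy=3.6,interpolation=cv2.INTER_CUBIC))
cv2.imwrite("pics/sc.png",cv2.resize(j[155:315,190:400],None,fx=3.7,fy=3.7,interpolation=cv2.INTER_CUBIC))
E
```

```text
(no output)
```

View pics/tc.png

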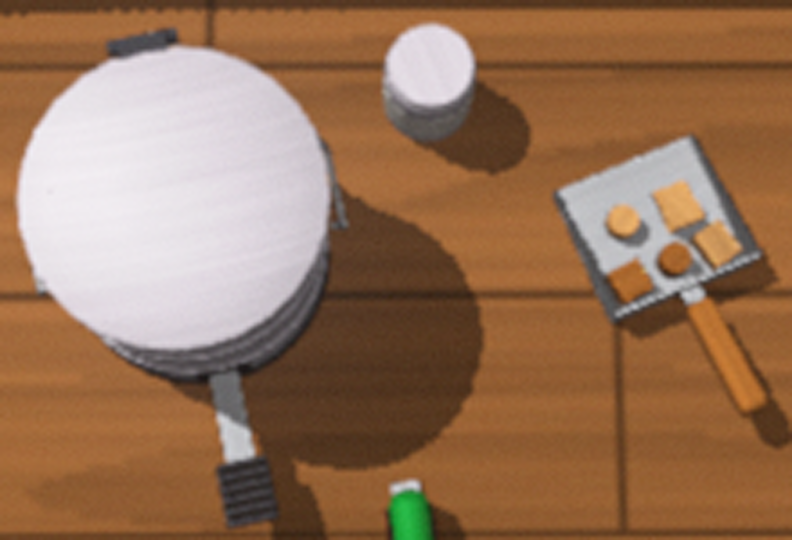

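View pics/sc.png

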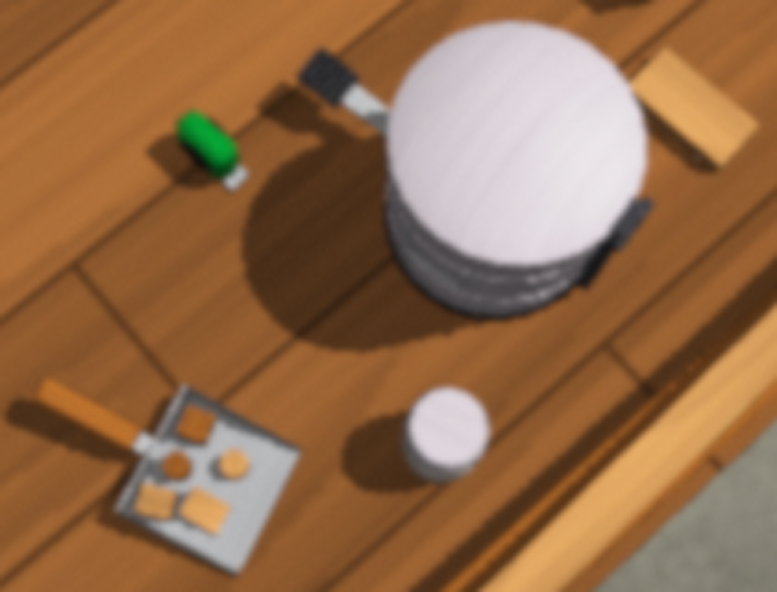

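The top crop shows the tread at (248,490), lid centre at (174,198), lip corners at (555,194) and (692,137), back-wall corners at (618,318) and (760,255), and the handle from (693,295) to (755,408). The scene crop shows the tread at (328,77), lid at (517,143), lip corners at (300,455) and (237,573), and the handle from (150,445) to (45,388).

```bash
cat > m.py <<'E'
from h import *
i,k=cam("top"); j,k2=cam("scene")
t=lambda u,v:(k,180+(u+.5)/3.6-.5,120+(v+.5)/3.6-.5); s=lambda u,v:(k2,190+(u+.5)/3.7-.5,155+(v+.5)/3.7-.5)
def show(n,a,b,z=None):
    print(n,tri([t(*a),s(*b)]).round(3), *( [onz(*t(*a),z).round(3),onz(*s(*b),z).round(3)] if z is not None else []))
show("tread",(248,490),(328,77),.065)
show("lid",(174,198),(517,143),.208)
show("lipL",(555,194),(300,455),.01); show("lipR",(692,137),(237,573),.01)
show("bL",(618,318),(185,387),.042); show("bR",(760,255),(115,508),.042)
show("hend",(755,408),(45,388),.057)
show("hinge",(142,41),(625,235),.2)
for m,kk,box in((i,k,(120,270,180,280)),(j,k2,(150,245,290,370))):
    a=m[box[0]:box[1],box[2]:box[3]].astype(int); mk=((a.min(2)>165)).astype(np.uint8)
    c=max(cv2.findContours(mk,0,1)[0],key=cv2.contourArea); pts=np.array([onz(kk,u+box[2],v+box[0],.205)[:2] for u,v in c[:,0]])
    print(cv2.contourArea(c),cv2.minEnclosingCircle(pts.astype(np.float32)))
E
python3 m.py
```

```text
tread [0.463 0.134 0.057] [0.462 0.133 0.065] [0.465 0.132 0.065]
lid [0.657 0.177 0.197] [0.654 0.176 0.208] [0.659 0.174 0.208]
lipL [ 0.711 -0.114 -0.014] [ 0.705 -0.111  0.01 ] [ 0.714 -0.115  0.01 ]
lipR [ 0.756 -0.226 -0.001] [ 0.752 -0.225  0.01 ] [ 0.757 -0.225  0.01 ]
bL [ 0.6   -0.157  0.025] [ 0.597 -0.155  0.042] [ 0.604 -0.157  0.042]
bR [ 0.647 -0.271  0.037] [ 0.646 -0.269  0.042] [ 0.648 -0.271  0.042]
hend [ 0.524 -0.255  0.054] [ 0.523 -0.256  0.057] [ 0.526 -0.253  0.057]
hinge [0.775 0.2   0.182] [0.771 0.201 0.2  ] [0.775 0.189 0.2  ]
5547.5 ((0.6562666893005371, 0.17835475504398346), 0.10895995795726776)
3388.0 ((0.6571503281593323, 0.17737504839897156), 0.10711843520402908)
```

>>> {"method": "move_arm", "body": {
  "plan": [15,-40,-5,0,0,3.2,70,15,-40,-5,0,0,3.2,70,15,-40,-5,0,0,3.2,70,15,-40,-5,0,0,3.2,70,15,-40,-5,0,0,3.2,70,15,-40,-5,0,0,3.2,70,15,-40,-5,0,0,3.2,70,15,-40,-5,0,0,3.2,70,15,-40,-5,0,0,3.2,70,15,-40,-5,0,0,3.2,70,15,-40,-5,0,0,3.2,70,14.5,-40,-5,0,0,2.6,70],
  "newtons": 60
}}

```text
time: 1.5
eef_pos: [0.4623, 0.1314, 0.1715]
tcp_rot: [-0.115, 0.993, -0.0, 0.0]
contact_force: [0.8, 0.1, -0.1]
opening: 0.818
finger_force: 0.0
```

Run:
```python
from h import *
i,k=cam("wrist"); s=ctrl.get_state(); print(s["eef_pos"],s["tcp_rot"],s["qpos"],s["opening"],k["o"])
print("expected tread px",proj(k,[.4615,.1325,.065])); cv2.imwrite("pics/w1.png",i)
```

```text
[0.46403942 0.12653166 0.17076805] [-1.13480700e-01  9.93537858e-01 -2.12361327e-03  3.80957661e-04] [ 0.05707783 -0.08920575  2.09800896 -0.00463698  1.13179241 -1.7392016 ] 0.820152940196938 [0.38149954 0.11346673 0.31454848]
expected tread px [281.90418197 204.64057975]
```

View pics/w1.png

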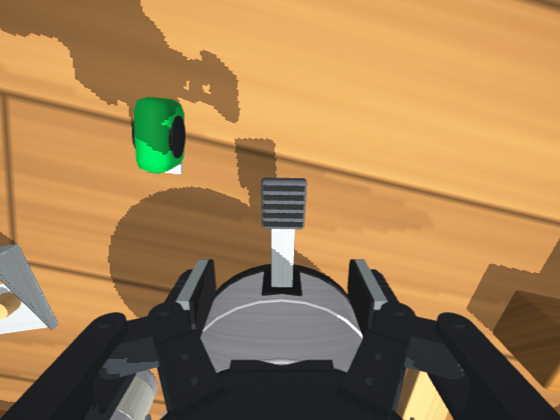

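Tread at (284,203) against the predicted (282,205), aligned with the fingers. I'll descend and pinch it.

>>> {"method": "move_arm", "body": {
  "plan": [0,0,-15,-0.24,1.05,0,70,0,0,-20,-0.24,1.05,0,70,0,0,-20,-0.24,1.05,0,70,-0.5,0,-20,-0.24,1.05,0,70,-0.5,0,-20,-0.24,1.05,0,70,-0.5,0,-15,-0.24,1.05,0,70,-0.5,-0.5,-10,-0.24,1.05,0,70,0,0,-4,-0.24,1.05,0,70,0,0,0,0,0,0,70,0,0,0,0,0,0,30,0,0,0,0,0,0,30,0,0,0,0,0,0,30],
  "newtons": 60
}}

```text
time: 2.75
eef_pos: [0.4606, 0.1327, 0.0485]
tcp_rot: [-0.113, 0.991, -0.008, -0.074]
contact_force: [-0.6, 0.1, 4.0]
opening: 0.451
finger_force: 61.7
```

>>> {"method": "move_arm", "body": {
  "plan": [0,0,-1.8,0.16,-0.7,0,30,0,0,-1.8,0.16,-0.7,0,30,0,0,-1.8,0.16,-0.7,0,30,0,0,-1.8,0.16,-0.7,0,30,0,0,-1.8,0.16,-0.7,0,30,0,0,-1.8,0.16,-0.7,0,30,0,0,-1.8,0.16,-0.7,0,30,0,0,-1.8,0.16,-0.7,0,30,0.1,0,-1.8,0.16,-0.7,0,30,0.1,0,-1.8,0.16,-0.7,0,30,0.1,0,-1.8,0.16,-0.7,0,30,0.1,0,-1.8,0.16,-0.7,0,30],
  "newtons": 80
}}

```text
time: 3.95
eef_pos: [0.4606, 0.1327, 0.0269]
tcp_rot: [-0.113, 0.994, 0.0, 0.001]
contact_force: [-2.2, 1.0, 5.0]
opening: 0.443
finger_force: 80.5
```

Run:
```python
from h import *
i,k=cam("wrist"); s=ctrl.get_state(); print(s["eef_pos"],s["contact_force"],s["wrist_torque"],s["opening"])
j,k2=cam("scene"); cv2.imwrite("pics/p1.png",np.hstack([i,j])[:, :]) ; cv2.imwrite("pics/p1.png",cv2.resize(np.hstack([i,j]),(800,300)))
```

```text
[0.46066313 0.13272137 0.02648386] [-0.38294205  0.53367507  2.49832649] [ 0.00424488  0.08238184 -0.14833846] 0.4481122984378782
```

View pics/p1.png

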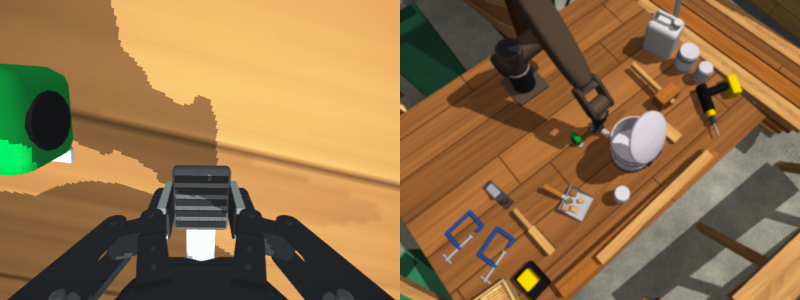

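The tread is gripped and the lid is about half open. I'll press on.

>>> {"method": "move_arm", "body": {
  "plan": [0.2,0,-1.8,0.16,-0.7,0,30,0.2,0,-1.8,0.16,-0.7,0,30,0.2,0.1,-1.8,0.16,-0.7,0,30,0.3,0,-1.8,0.16,-0.7,0,30,0.3,0.1,-1.8,0.16,-0.7,0,30,0.3,0.1,-1.8,0.16,-0.7,0,30,0.3,0.1,-1.8,0.16,-0.7,0,30,0.3,0.1,-1.8,0.16,-0.7,0,30,0.3,0.1,-1.8,0.16,-0.7,0,30,0.4,0.1,-1.8,0.16,-0.7,0,30,0.4,0.1,-1.8,0.16,-0.7,0,30,0.4,0.1,-1.8,0.16,-0.7,0,30]
}}

```text
time: 5.25
eef_pos: [0.4639, 0.1334, 0.0051]
tcp_rot: [-0.114, 0.991, 0.008, 0.074]
contact_force: [-12.4, -0.8, 27.2]
opening: 0.446
finger_force: 83.7
```

>>> {"method": "move_arm", "body": {
  "plan": [0,0,0,0,0,0,65,0,0,0,0,0,0,65,0,0,0,0,0,0,65,0,0,3,0,0,0,65,0,0,10,-0.24,1.05,0,65,0,0,20,-0.24,1.05,0,65,0,0,20,-0.24,1.05,0,65,0,0,20,-0.24,1.05,0,65,0,0,20,-0.24,1.05,0,65,0,0,20,-0.24,1.05,0,65,0,0,20,-0.24,1.05,0,65,0,0,20,-0.24,1.05,0,65]
}}

```text
time: 6.45
eef_pos: [0.4637, 0.1333, 0.158]
tcp_rot: [-0.114, 0.993, -0.0, -0.0]
contact_force: [0.3, -0.6, -0.3]
opening: 0.759
finger_force: 0.0
```

Run:
```python
from h import *
i,k=cam("wrist"); s=ctrl.get_state(); print(s["eef_pos"],s["tcp_rot"],s["contact_force"],s["opening"])
print("tread px if down",proj(k,[.4615,.1325,.021]),"if up",proj(k,[.4615,.1325,.065]))
j,k2=cam("scene"); cv2.imwrite("pics/p2.png",cv2.resize(np.hstack([i,j]),(800,300)))
```

```text
[0.46644452 0.13358019 0.16184826] [-1.13867692e-01  9.93491926e-01 -3.27399901e-04  2.79918557e-03] [1.00931136 0.06842727 1.09958957] 0.7594683171085713
tread px if down [280.28013034 193.55260785] if up [280.04431632 207.79519412]
```

View pics/p2.png

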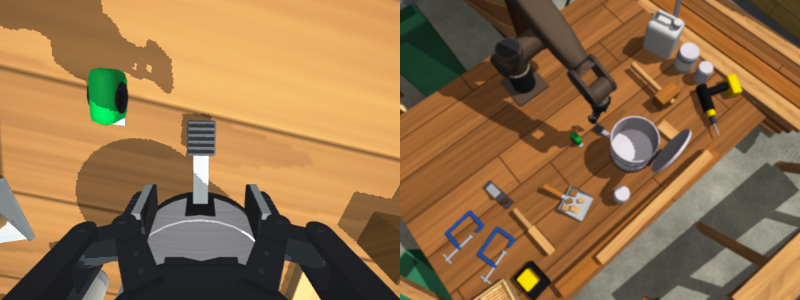

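The tread is at (281,193) in full-size pixels, which matches the "down" prediction. The lid is open and leaning back. Next is the pan handle.

>>> {"method": "move_arm", "body": {
  "plan": [9.3,-30.5,0,0,0,0.8,60,9.3,-30.5,0,0,0,0.8,60,9.3,-30.5,0,0,0,0.8,60,9.3,-30.5,0,0,0,0.8,60,9.3,-30.5,0,0,0,0.8,60,9.3,-30.5,0,0,0,0.8,60,9.3,-30.5,0,0,0,0.8,60,9.3,-30.5,0,0,0,0.8,60,9.3,-30.5,0,0,0,0.8,60,9.3,-30.5,0,0,0,0.8,60,9.3,-30.5,0,0,0,0.8,60,9.3,-30.5,0,0,0,0.6,60]
}}

```text
time: 7.75
eef_pos: [0.575, -0.2335, 0.1552]
tcp_rot: [-0.195, 0.981, 0.001, -0.001]
contact_force: [0.8, -0.9, 0.2]
opening: 0.706
finger_force: 0.0
```

>>> {"method": "move_arm", "body": {
  "plan": [0,0,0,0,0,0,60,0,0,0,0,0,0,60]
}}

```text
time: 7.95
eef_pos: [0.5747, -0.2326, 0.1554]
tcp_rot: [-0.194, 0.981, 0.001, -0.001]
contact_force: [-0.2, 0.3, -0.3]
opening: 0.702
finger_force: 0.0
```

Run:
```python
from h import *
i,k=cam("wrist"); s=ctrl.get_state(); print(s["eef_pos"],s["tcp_rot"],s["qpos"].round(2),s["opening"])
print("grip px",proj(k,[.5755,-.233,.045]),"end",proj(k,[.529,-.252,.057]))
h=cv2.cvtColor(i,cv2.COLOR_BGR2HSV); cv2.imwrite("pics/w2.png",i)
```

```text
[ 0.57468885 -0.23178911  0.15561612] [-1.94638173e-01  9.80874215e-01  1.00437348e-03 -8.64391681e-04] [-0.55  0.24  1.78  0.    1.13 -2.51] 0.7012189313318699
grip px [279.4646701  204.63989684] end [279.47581556 150.722566  ]
```

View pics/w2.png

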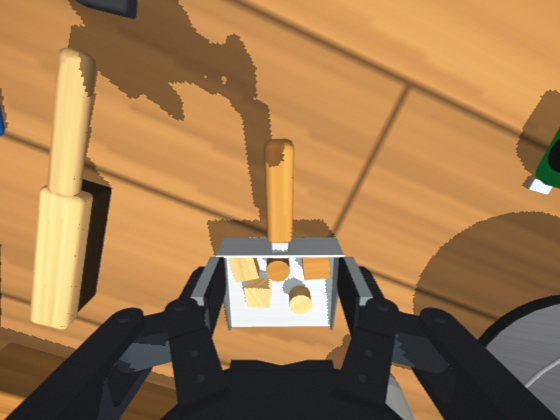

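Run:
```python
from h import *
_,k=cam("wrist")
u=np.array([.924,.381,0]);o=np.array([.678,-.191,0]); z=np.array([0,0,1])
for n,x,h in(("rear",-.1595,.057),("front",-.0625,.033),("wall",-.0575,.042),("lip",.0575,.004)): print(n,proj(k,o+u*x+h*z))
for v,h in((140,.058),(243,.043),(240,.042),(328,.004)): print(v,(onz(k,281,v,h)-o)@u, onz(k,281,v,h))
```

```text
rear [278.14146867 152.2977714 ]
front [278.57455434 246.41798579]
wall [278.51402882 255.14052431]
lip [278.92788976 324.38385512]
140 -0.1692856387858641 [ 0.52052501 -0.25341141  0.058     ]
243 -0.07098090421041303 [ 0.61142135 -0.21583525  0.043     ]
240 -0.07367235308512327 [ 0.60893259 -0.21686369  0.042     ]
328 0.06287023651913447 [ 0.73518337 -0.16466718  0.004     ]
```

The handle runs from (281,143) to (280,243), centred between the fingers. The back wall's top edge at row 255 matches the prediction. I'll descend and grip.

>>> {"method": "move_arm", "body": {
  "plan": [0,0,-18,0,0,0,60,0,0,-20,0,0,0,60,0,0,-20,0,0,0,60,0,0,-20,0,0,0,60,0,0,-20,0,0,0,60,0,0,-18,0,0,0,60,0,0,-12,0,0,0,60,0,0,0,0,0,0,60,0,0,0,0,0,0,10,0,0,0,0,0,0,10,0,0,0,0,0,0,10,0,0,0,0,0,0,10],
  "newtons": 110
}}

```text
time: 9.25
eef_pos: [0.5764, -0.233, 0.0308]
tcp_rot: [-0.195, 0.981, -0.001, 0.001]
contact_force: [-1.3, 0.7, 4.0]
opening: 0.259
finger_force: 107.6
```

>>> {"method": "move_arm", "body": {
  "plan": [0,0,2,0,0,0,10,0,0,4,0,0,0,10,0,0,8,0,0,0,10,0,0,15,0,0,0,10,0,0,20,0,0,0,10,0,0,25,0,0,0,10,0,0,30,0,0,0,10,0,0,30,0,0,0,10,0,0,30,0,0,0,10,0,0,30,0,0,0,10,0,0,20,0,0,0,10,0,0,10,0,0,0,10]
}}

```text
time: 10.45
eef_pos: [0.5763, -0.233, 0.2572]
tcp_rot: [-0.195, 0.981, -0.002, 0.002]
contact_force: [-0.7, -0.1, -3.3]
opening: 0.261
finger_force: 108.0
```

Run:
```python
from h import *
i,k=cam("wrist"); s=ctrl.get_state(); print(s["eef_pos"],s["tcp_rot"],s["contact_force"],s["wrist_torque"],s["opening"],s["finger_force"])
a=i; j,k2=cam("scene"); cv2.imwrite("pics/p3.png",cv2.resize(np.hstack([i,j]),(800,300)))
```

```text
[ 0.57657758 -0.23313079  0.25771705] [-0.19480609  0.98083696 -0.00211157  0.00223243] [ 0.01771274 -0.15209135 -0.65302471] [-0.07464411  0.18211778  0.03654852] 0.2619794751928694 108.04610967636108
```

View pics/p3.png

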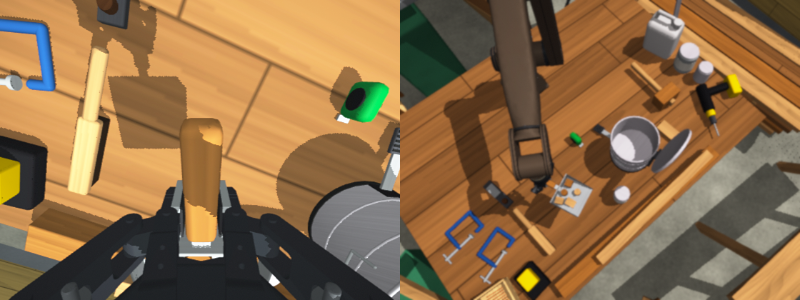

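The pan is level with all the ends in it, and it is clear of the boards. I'll carry it to the bin with smooth ramps.

>>> {"method": "move_arm", "body": {
  "plan": [-2.5,8,3,0,0,-0.7,10,-5.5,18,3.5,0,0,-0.7,10,-8.5,28,3.5,0,0,-0.7,10,-11,36,3.5,0,0,-0.7,10,-12.5,40,3.5,0,0,-0.7,10,-13.5,44,3.5,0,0,-0.7,10,-13.5,44,3.5,0,0,-0.7,10,-13,42,3.5,0,0,-0.7,10,-12,38,3.5,0,0,-0.7,10,-9.5,30,3.5,0,0,-0.7,10,-7,22,3,0,0,-0.7,10,-3.5,12,2.5,0,0,-0.7,10]
}}

```text
time: 11.75
eef_pos: [0.4613, 0.1316, 0.2912]
tcp_rot: [-0.123, 0.992, 0.001, -0.002]
contact_force: [0.1, -0.2, -2.7]
opening: 0.259
finger_force: 108.1
```

Run:
```python
from h import *
s=ctrl.get_state(); print(s["eef_pos"],R.from_quat(s["tcp_rot"]).as_matrix()[:,1:].round(3).tolist(),s["contact_force"],s["qpos"].round(2))
i,k=cam("top"); cv2.imwrite("pics/top_carry.png",i)
# pan lip: bright/grey low-saturation pixels near the expected lip
d=np.array([.97,.242,0]); e=np.array([-.242,.97,0]); lip=s["eef_pos"]+.168*d-[0,0,.027]
print("lip expected",lip,proj(k,lip),proj(k,lip+.063*e),proj(k,lip-.063*e),"bin",((lip-[.6565,.1775,0])@d))
h=cv2.cvtColor(i,cv2.COLOR_BGR2HSV); w=cv2.inRange(h,(5,90,110),(25,255,255))
p=proj(k,lip-.06*d); x,y=p.astype(int); w[:]=w; sub=w[y-30:y+31,x-40:x+41]
n,l,st,ce=cv2.connectedComponentsWithStats(sub); print([(st[q,4],(ce[q]+[x-40,y-30]).round(0).tolist()) for q in range(1,n) if st[q,4]>15])
```

```text
[0.46127292 0.13161563 0.29124839] [[-0.244, -0.004], [0.97, 0.001], [0.002, -1.0]] [ 0.12215802 -0.2334336  -2.73759867] [ 0.07 -0.2   1.97  0.    1.37 -1.75]
lip expected [0.62423292 0.17227163 0.26424839] [226.85173625 181.29205804] [200.87005286 187.71446094] [252.67968228 174.90765743] bin -0.0325643317745244
[(np.int32(173), [242.0, 199.0]), (np.int32(93), [221.0, 201.0]), (np.int32(210), [196.0, 216.0]), (np.int32(69), [250.0, 211.0]), (np.int32(26), [235.0, 213.0])]
```

>>> {"method": "move_arm", "body": {
  "plan": [0.5,0.1,8,-0.81,3.25,0,10,1.5,0.4,8,-0.81,3.25,0,10,2.5,0.6,8,-0.81,3.25,0,10,3.5,0.9,8,-0.81,3.25,0,10,4.5,1.1,8,-0.81,3.25,0,10,5.5,1.3,7,-0.81,3.25,0,10,5.5,1.3,6,-0.81,3.25,0,10,5.8,1.4,6,-0.81,3.25,0,10,6,1.5,5,-0.81,3.25,0,10,6.3,1.5,5,-0.81,3.25,0,10,6.5,1.6,5,-0.81,3.25,0,10,6.5,1.6,4,-0.81,3.25,0,10]
}}

```text
time: 13.0
eef_pos: [0.5185, 0.1426, 0.3699]
tcp_rot: [-0.115, 0.932, -0.041, -0.343]
contact_force: [0.6, -0.3, -3.1]
opening: 0.258
finger_force: 108.3
```

>>> {"method": "move_arm", "body": {
  "plan": [7,1.7,3.5,-0.81,3.25,0,10,7,1.7,3.5,-0.81,3.25,0,10,7,1.7,3.5,-0.81,3.25,0,10,7,1.7,3.5,-0.81,3.25,0,10,7,1.7,3.5,-0.81,3.25,0,10,0,0,0,0,0,0,10,0,0,0,0,0,0,10,0,0,0,0,0,0,10,0,0,0,0,0,0,10]
}}

```text
time: 13.9
eef_pos: [0.5528, 0.1512, 0.3892]
tcp_rot: [-0.108, 0.873, -0.058, -0.472]
contact_force: [0.1, -0.1, -1.7]
opening: 0.26
finger_force: 108.4
```

Run:
```python
from h import *
s=ctrl.get_state(); print(s["eef_pos"],R.from_quat(s["tcp_rot"]).as_matrix()[:,2].round(3),s["contact_force"],s["wrist_torque"],s["qpos"].round(2))
for n,b in(("top",(120,270,180,300)),("scene",(140,260,270,400)),("wrist",(0,420,0,560))):
    i,k=cam(n); cv2.imwrite(f"pics/tip_{n}.png",i)
    w=cv2.inRange(cv2.cvtColor(i,cv2.COLOR_BGR2HSV),(5,90,110),(25,255,255))[b[0]:b[1],b[2]:b[3]]
    m,l,st,ce=cv2.connectedComponentsWithStats(w); print(n,"binctr",proj(k,[.6565,.1775,.06]).round(),[(int(st[q,4]),(ce[q]+[b[2],b[0]]).round(0).tolist()) for q in range(1,m) if st[q,4]>12])
```

```text
[0.55282382 0.15117357 0.38921623] [-0.812 -0.202 -0.547] [ 0.14746067 -0.07611341 -1.67280819] [ 0.17157779 -0.65508271 -0.03698346] [ 0.13  0.5   1.22 -0.14  2.41 -1.74]
top binctr [233. 186.] [(1685, [270.0, 140.0]), (21, [184.0, 138.0]), (21, [184.0, 148.0]), (19, [182.0, 165.0]), (47, [236.0, 164.0]), (66, [253.0, 164.0]), (33, [293.0, 170.0]), (20, [284.0, 171.0]), (90, [292.0, 184.0]), (535, [270.0, 259.0])]
scene binctr [325. 207.] [(1171, [285.0, 158.0]), (44, [396.0, 180.0]), (84, [274.0, 191.0]), (147, [367.0, 201.0]), (33, [336.0, 206.0]), (1699, [352.0, 244.0]), (14, [336.0, 220.0]), (326, [390.0, 251.0]), (267, [280.0, 253.0])]
wrist binctr [281. 472.] [(49, [5.0, 2.0]), (141844, [277.0, 203.0]), (126, [129.0, 7.0]), (1537, [329.0, 13.0]), (40, [118.0, 48.0]), (85, [399.0, 353.0]), (51, [164.0, 353.0]), (429, [394.0, 404.0]), (147, [178.0, 394.0]), (168, [161.0, 412.0])]
```

>>> {"method": "move_arm", "body": {
  "plan": [-10,-2.2,-4,1.15,-4.6,0,10,-10,-2.2,-4,1.15,-4.6,0,10,-10,-2.2,-4,1.15,-4.6,0,10,-10,-2.2,-4,1.15,-4.6,0,10,-10,-2.2,-4,1.15,-4.6,0,10,-10,-2.2,-4,1.15,-4.6,0,10,-5.3,-1,-10,1.15,-4.6,0,10,-5.3,-1,-10,1.15,-4.6,0,10,-5.3,-1,-10,1.15,-4.6,0,10,-5.3,-1,-10,1.15,-4.6,0,10,-5.3,-1,-10,1.15,-4.6,0,10,-5.3,-1,-10,1.15,-4.6,0,10]
}}

```text
time: 15.25
eef_pos: [0.4604, 0.1319, 0.3047]
tcp_rot: [-0.123, 0.992, 0.0, 0.001]
contact_force: [0.3, 0.1, -2.7]
opening: 0.258
finger_force: 108.3
```

>>> {"method": "move_arm", "body": {
  "plan": [-2.5,-8,0,0,0,0,10,5.5,-18,-3,0,0,0.8,10,8.5,-28,-3,0,0,0.8,10,11,-36,-3,0,0,0.8,10,12.5,-40,-3,0,0,0.8,10,13.5,-44,-3,0,0,0.8,10,13.5,-44,-3,0,0,0.8,10,13,-42,-3,0,0,0.8,10,13,-38,-3,0,0,0.8,10,12,-30,-3,0,0,0.8,10,9,-22,-3,0,0,0.8,10,5.5,-12,-3,0,0,0.8,10]
}}

```text
time: 16.45
eef_pos: [0.576, -0.2327, 0.2716]
tcp_rot: [-0.198, 0.98, 0.0, -0.001]
contact_force: [0.0, 0.2, -3.0]
opening: 0.26
finger_force: 108.3
```

Run:
```python
from h import *
s=ctrl.get_state(); Rm=R.from_quat(s["tcp_rot"]).as_matrix(); print(s["eef_pos"],Rm[:,1:].round(3).tolist(),s["contact_force"],s["wrist_torque"])
i,k=cam("top"); j,k2=cam("scene")
a=cv2.resize(i[120:270,170:400],(400,261)); b=cv2.resize(j[150:300,190:400],(400,286))
b=cv2.copyMakeBorder(b,0,0,0,0,0); c=np.zeros((286,800,3),np.uint8); c[:261,:400]=a; c[:,400:]=b; cv2.imwrite("pics/chk.png",c)
for n,m,b,kk in(("top",i,(120,220,180,280),k),("scene",j,(160,245,300,365),k2)):
    w=cv2.inRange(cv2.cvtColor(m,cv2.COLOR_BGR2HSV),(5,80,60),(25,255,255))[b[0]:b[1],b[2]:b[3]]
    q_,l,st,ce=cv2.connectedComponentsWithStats(w); print(n,[(int(st[q,4]),(onz(kk,ce[q][0]+b[2],ce[q][1]+b[0],.07)[:2]-[.6565,.1775]).round(3).tolist()) for q in range(1,q_) if st[q,4]>8])
```

```text
[ 0.57604153 -0.23271761  0.27158568] [[-0.387, -0.003], [0.922, 0.0], [0.001, -1.0]] [ 0.00689081  0.18742977 -3.00417992] [-0.03345586  0.14606134 -0.00178175]
top [(1832, [0.091, -0.087]), (1402, [0.04, 0.121]), (128, [0.072, -0.007]), (178, [0.055, 0.047]), (81, [0.06, -0.056]), (66, [0.026, 0.031])]
scene [(573, [-0.065, 0.136]), (36, [0.025, 0.03]), (108, [0.054, 0.047]), (34, [0.066, -0.005]), (497, [0.103, -0.059])]
```

Run:
```python
from h import *
i,k=cam("top"); j,k2=cam("scene")
def crop(m,c,r,w=400,h=300): 
    x,y=int(c[0]),int(c[1]); return cv2.resize(m[y-r*3//4:y+r*3//4,x-r:x+r],(w,h),interpolation=cv2.INTER_CUBIC)
b=[.6565,.1775,.08]; p=[.678,-.19,.25]
cv2.imwrite("pics/chk2.png",np.vstack([np.hstack([crop(i,proj(k,b),60),crop(j,proj(k2,b),60)]),np.hstack([crop(i,proj(k,p),60),crop(j,proj(k2,p),60)])]))
```

```text
(no output)
```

View pics/chk2.png

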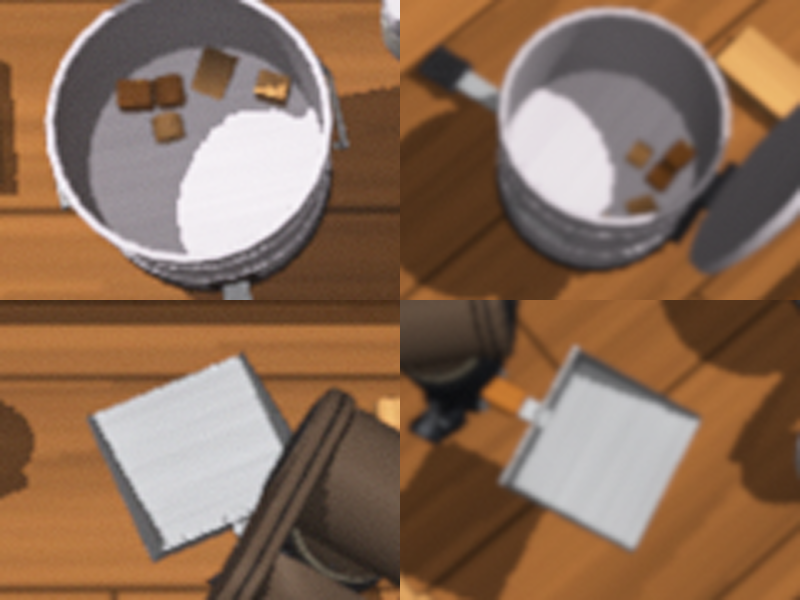

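All five ends are in the bin: two side by side at (150,92) in the top crop, the others at (167,127), (214,72) and (272,87). The pan (lower crops) is empty. I'll set it down where it was.

>>> {"method": "move_arm", "body": {
  "plan": [0,0,-12,0,0,0,10,0,0,-28,0,0,0,10,0,0,-30,0,0,0,10,0,0,-30,0,0,0,10,0,0,-30,0,0,0,10,0,0,-30,0,0,0,10,0,0,-28,0,0,0,10,0,0,-20,0,0,0,10,0,0,-12,0,0,0,10,0,0,-8,0,0,0,10,0,0,-5,0,0,0,10,0,0,-2,0,0,0,10]
}}

```text
time: 17.85
eef_pos: [0.5763, -0.23, 0.0371]
tcp_rot: [-0.198, 0.98, -0.0, -0.0]
contact_force: [1.1, -0.4, -1.1]
opening: 0.255
finger_force: 108.3
```

>>> {"method": "move_arm", "body": {
  "plan": [0,0,-2,0,0,0,10,0,0,-1,0,0,0,10,0,0,0,0,0,0,10]
}}

```text
time: 18.15
eef_pos: [0.5761, -0.2302, 0.0341]
tcp_rot: [-0.198, 0.98, -0.0, -0.0]
contact_force: [-0.4, 0.5, -1.5]
opening: 0.255
finger_force: 108.3
```

>>> {"method": "move_arm", "body": {
  "plan": [0,0,-1,0,0,0,10,0,0,-1,0,0,0,10,0,0,-1,0,0,0,10,0,0,-1,0,0,0,10,0,0,0,0,0,0,10]
}}

```text
time: 18.65
eef_pos: [0.5763, -0.2303, 0.0309]
tcp_rot: [-0.198, 0.98, -0.0, -0.0]
contact_force: [-2.8, 1.1, 4.5]
opening: 0.259
finger_force: 109.1
```

The boards now carry the pan. I'll release it and rise.

>>> {"method": "move_arm", "body": {
  "plan": [0,0,0,0,0,0,60,0,0,0,0,0,0,60,0,0,0,0,0,0,60,0,0,4,0,0,0,60,0,0,10,0,0,0,60,0,0,16,0,0,0,60,0,0,20,0,0,0,60,0,0,20,0,0,0,60,0,0,20,0,0,0,60,0,0,20,0,0,0,60,0,0,20,0,0,0,60,0,0,0,0,0,0,60]
}}

```text
time: 19.85
eef_pos: [0.5782, -0.2313, 0.1653]
tcp_rot: [-0.198, 0.98, -0.003, 0.003]
contact_force: [0.8, 0.6, 0.2]
opening: 0.704
finger_force: 0.0
```

>>> {"method": "move_arm", "body": {
  "plan": [-9.3,30.2,0,0,0,-0.8,65,-9.3,30.2,0,0,0,-0.8,65,-9.3,30.2,0,0,0,-0.8,65,-9.3,30.2,0,0,0,-0.8,65,-9.3,30.2,0,0,0,-0.8,65,-9.3,30.2,0,0,0,-0.8,65,-9.3,30.2,0,0,0,-0.8,65,-9.3,30.2,0,0,0,-0.8,65,-9.3,30.2,0,0,0,-0.8,65,-9.3,30.2,0,0,0,-0.8,65,-9.3,30.2,0,0,0,-0.8,65,-9.3,30.2,0,0,0,-1,65]
}}

```text
time: 21.05
eef_pos: [0.4634, 0.1336, 0.1594]
tcp_rot: [-0.113, 0.994, 0.0, -0.0]
contact_force: [0.7, 0.2, 0.5]
opening: 0.761
finger_force: 0.0
```

>>> {"method": "move_arm", "body": {
  "plan": [0,0,0,0,0,0,65,0,0,0,0,0,0,65]
}}

```text
time: 21.25
eef_pos: [0.4639, 0.1328, 0.1594]
tcp_rot: [-0.115, 0.993, 0.0, -0.0]
contact_force: [0.2, -0.6, -0.3]
opening: 0.759
finger_force: 0.0
```

Run:
```python
from h import *
s=ctrl.get_state(); Rm=R.from_quat(s["tcp_rot"]).as_matrix(); print(s["eef_pos"],Rm[:,1:].round(3).tolist(),s["opening"])
i,k=cam("wrist"); cv2.imwrite("pics/w3.png",i)
p=proj(k,[.4630,.1328,.021]); x,y=p.astype(int); g=i[y-50:y+51,x-50:x+51].astype(int)
w=((g.max(2)<115)&(g.max(2)-g.min(2)<22)).astype(np.uint8); w=cv2.morphologyEx(w,3,np.ones((7,7)))
c=max(cv2.findContours(w,0,1)[0],key=cv2.contourArea); r=cv2.minAreaRect(c); print("exp",p,"got",np.array(r[0])+[x-50,y-50],r[1:],onz(k,*(np.array(r[0])+[x-50,y-50]),.021))
# pan flatness/pose: handle, lip
t,kt=cam("top"); cv2.imwrite("pics/top_end.png",t)
```

```text
[0.46388015 0.1327555  0.15941459] [[-0.228, -0.001], [0.974, -0.0], [0.0, -1.0]] 0.7590303317981183
exp [280.78972106 194.61638463] got [282.  192.5] ((49.0, 38.0), 90.0) [0.46058758 0.13347383 0.021     ]
```

The tread is still down and centred at (282,192). I'll descend and pinch it again.

>>> {"method": "move_arm", "body": {
  "plan": [0,0,-20,0.24,-1.05,0,65,0,0,-20,0.24,-1.05,0,65,0,0,-25,0.24,-1.05,0,65,0,0,-25,0.24,-1.05,0,65,0,0,-25,0.24,-1.05,0,65,0,0,-20,0.24,-1.05,0,65,0,0,-12,0.24,-1.05,0,65,0,0,-6,0.24,-1.05,0,65,0,0,0,0,0,0,65,0,0,0,0,0,0,30,0,0,0,0,0,0,30,0,0,0,0,0,0,30],
  "newtons": 90
}}

```text
time: 22.55
eef_pos: [0.4646, 0.1335, 0.0081]
tcp_rot: [-0.112, 0.991, 0.01, 0.074]
contact_force: [-6.0, 4.3, 7.5]
opening: 0.439
finger_force: 90.0
```

>>> {"method": "move_arm", "body": {
  "plan": [0,0,0,0,0,0,30]
}}

```text
time: 22.65
eef_pos: [0.4646, 0.1335, 0.0081]
tcp_rot: [-0.112, 0.991, 0.01, 0.074]
contact_force: [-4.0, 3.8, 8.3]
opening: 0.439
finger_force: 90.0
```

>>> {"method": "move_arm", "body": {
  "plan": [-0.4,-0.1,1.8,-0.16,0.7,0,30,-0.4,-0.1,1.8,-0.16,0.7,0,30,-0.4,-0.1,1.8,-0.16,0.7,0,30,-0.3,-0.1,1.8,-0.16,0.7,0,30,-0.3,-0.1,1.8,-0.16,0.7,0,30,-0.3,-0.1,1.8,-0.16,0.7,0,30,-0.3,-0.1,1.8,-0.16,0.7,0,30,-0.3,-0.1,1.8,-0.16,0.7,0,30,-0.3,-0.1,1.8,-0.16,0.7,0,30,-0.2,0,1.8,-0.16,0.7,0,30,-0.2,0,1.8,-0.16,0.7,0,30,-0.2,0,1.8,-0.16,0.7,0,30]
}}

```text
time: 23.85
eef_pos: [0.4618, 0.1329, 0.0296]
tcp_rot: [-0.112, 0.994, 0.002, 0.001]
contact_force: [0.3, 5.1, 3.2]
opening: 0.444
finger_force: 92.3
```

>>> {"method": "move_arm", "body": {
  "plan": [-0.2,0,1.1,-0.1,0.43,0,30,-0.1,0,1.1,-0.1,0.43,0,30,-0.1,0,1.1,-0.1,0.43,0,30,-0.1,0,1.1,-0.1,0.43,0,30,0,0,1.1,-0.1,0.43,0,30,0,0,1.1,-0.1,0.43,0,30,0,0,1.1,-0.1,0.43,0,30,0,0,1.1,-0.1,0.43,0,30,0,0,1.1,-0.1,0.43,0,30,0,0,1.1,-0.1,0.43,0,30,0,0,1.1,-0.1,0.43,0,30,0,0,1.1,-0.1,0.43,0,30]
}}

```text
time: 25.05
eef_pos: [0.4617, 0.1329, 0.0435]
tcp_rot: [-0.112, 0.993, -0.003, -0.045]
contact_force: [-1.1, 5.1, 6.1]
opening: 0.436
finger_force: 92.7
```

Run:
```python
from h import *
s=ctrl.get_state(); print(s["eef_pos"],s["contact_force"],s["wrist_torque"],s["opening"],s["finger_force"])
```

```text
[0.46168151 0.13290579 0.04350897] [-1.13423181  5.13587403  6.14633172] [ 1.16857504  0.35217084 -0.37352015] 0.43631093843796565 92.71599411964417
```

>>> {"method": "move_arm", "body": {
  "plan": [0,0,0.6,-0.05,0.23,0,30,0,0,0.6,-0.05,0.23,0,30,0,0,0.6,-0.05,0.23,0,30,0,0,0.6,-0.05,0.23,0,30,0,0,0.6,-0.05,0.23,0,30,0,0,0.6,-0.05,0.23,0,30,0,0,0.6,-0.05,0.23,0,30,0,0,0.6,-0.05,0.23,0,30,0,0,0.6,-0.05,0.23,0,30,0,0,0.6,-0.05,0.23,0,30,0,0,0.6,-0.05,0.23,0,30,0,0,0.6,-0.05,0.23,0,30]
}}

```text
time: 26.25
eef_pos: [0.4622, 0.133, 0.0511]
tcp_rot: [-0.112, 0.991, -0.006, -0.069]
contact_force: [0.6, 3.8, 6.7]
opening: 0.441
finger_force: 92.8
```

>>> {"method": "move_arm", "body": {
  "plan": [0,0,0.4,-0.05,0.23,0,30,0,0,0.4,-0.05,0.23,0,30,0,0,0.4,0,0,0,30,0,0,0,0,0,0,30]
}}

```text
time: 26.65
eef_pos: [0.4621, 0.133, 0.0511]
tcp_rot: [-0.112, 0.991, -0.006, -0.072]
contact_force: [1.8, 5.4, 0.3]
opening: 0.44
finger_force: 92.2
```

Run:
```python
from h import *
s=ctrl.get_state(); print(s["eef_pos"],s["contact_force"],s["opening"])
for n,b in(("top",(120,270,180,280)),("scene",(150,245,290,370))):
    m,kk=cam(n); cv2.imwrite(f"pics/close_{n}.png",m)
    a=m[b[0]:b[1],b[2]:b[3]].astype(int); mk=(a.min(2)>165).astype(np.uint8)
    c=max(cv2.findContours(mk,0,1)[0],key=cv2.contourArea); pts=np.array([onz(kk,u+b[2],v+b[0],.205)[:2] for u,v in c[:,0]])
    print(cv2.contourArea(c),cv2.minEnclosingCircle(pts.astype(np.float32)),cv2.fitEllipse(c))
```

```text
[0.46211091 0.13299417 0.05110626] [1.80116271 5.4209108  0.31551184] 0.4400523335425716
5577.5 ((0.6547935009002686, 0.17769388854503632), 0.1100517138838768) ((47.45424270629883, 54.66594696044922), (82.53583526611328, 86.0978012084961), 70.98868560791016)
3424.5 ((0.657047688961029, 0.17731237411499023), 0.10771065205335617) ((39.62691116333008, 43.306270599365234), (63.80592727661133, 68.38317108154297), 103.91600799560547)
```

The tread stopped rising and the push force is gone, which suggests the lid is seated. I'll nudge up to confirm, then release.

>>> {"method": "move_arm", "body": {
  "plan": [0,0,0.5,0,0,0,30,0,0,0.5,0,0,0,30,0,0,0,0,0,0,30]
}}

```text
time: 27.05
eef_pos: [0.4621, 0.133, 0.0511]
tcp_rot: [-0.112, 0.991, -0.006, -0.072]
contact_force: [4.0, 5.8, -4.5]
opening: 0.44
finger_force: 91.6
```

>>> {"method": "move_arm", "body": {
  "plan": [0,0,-0.6,0,0,0,30,0,0,0,0,0,0,70,0,0,0,0,0,0,70,0,0,0,0,0,0,70,0,0,0,0,0,0,70,-0.5,0,6,0,0,0,70,-1,0,15,0,0,0,70,-2,0,20,0.24,-1.05,0,70,-2,0,20,0.24,-1.05,0,70,-2,0,20,0.24,-1.05,0,70,-2,0,20,0.24,-1.05,0,70,0,0,15,0.24,-1.05,0,70]
}}

```text
time: 28.25
eef_pos: [0.4509, 0.1315, 0.1681]
tcp_rot: [-0.114, 0.993, -0.003, -0.027]
contact_force: [-0.3, 0.3, 0.2]
opening: 0.821
finger_force: 0.0
```

>>> {"method": "move_arm", "body": {
  "plan": [0,0,0,0,0,0,70,0,0,0,0,0,0,70,0,0,0,0,0,0,70]
}}

```text
time: 28.55
eef_pos: [0.45, 0.1315, 0.1652]
tcp_rot: [-0.114, 0.993, -0.003, -0.029]
contact_force: [0.1, -0.7, -0.3]
opening: 0.824
finger_force: 0.0
```

Run:
```python
from h import *
s=ctrl.get_state(); print(s["eef_pos"],s["contact_force"],s["opening"])
i,k=cam("wrist"); up=proj(k,[.4606,.1332,.065]); dn=proj(k,[.4606,.1332,.021]); x,y=up.astype(int); g=i[y-50:y+51,x-50:x+51].astype(int)
w=((g.max(2)<115)&(g.max(2)-g.min(2)<22)).astype(np.uint8); w=cv2.morphologyEx(w,3,np.ones((7,7)))
c=max(cv2.findContours(w,0,1)[0],key=cv2.contourArea); r=cv2.minAreaRect(c); print("up",up,"dn",dn,"got",np.array(r[0])+[x-50,y-50],r[1])
def lid(m,kk,b):
    a=m[b[0]:b[1],b[2]:b[3]].astype(int); mk=(a.min(2)>165).astype(np.uint8); c=max(cv2.findContours(mk,0,1)[0],key=cv2.contourArea); return cv2.contourArea(c),np.round(cv2.fitEllipse(c)[0],2),np.round(cv2.fitEllipse(c)[1],2)
for n,b in(("top",(120,270,180,280)),("scene",(150,245,290,370))):
    m,kk=cam(n); m0=cv2.imread(f"pics/{n}0.png"); print(n,lid(m0,kk,b),lid(m,kk,b))
    # pan corners: gray blob near pan
    for q in(m0,m):
        p=proj(kk,[.678,-.191,.01]).astype(int); a=q[p[1]-45:p[1]+45,p[0]-45:p[0]+45].astype(int); w=((a.max(2)-a.min(2)<30)&(a.min(2)>90)).astype(np.uint8); w=cv2.morphologyEx(w,3,np.ones((9,9)))
        c=max(cv2.findContours(w,0,1)[0],key=cv2.contourArea); r=cv2.minAreaRect(c); print(" pan",np.round(np.array(r[0])+p-45,1),np.round(r[1],1),r[2])
```

```text
[0.45002706 0.13145448 0.16519231] [ 0.12858467 -0.73521019 -0.33932189] 0.8238713499197684
up [279.52599771 225.50837328] dn [279.76225124 211.74444353] got [280.  224.5] (44.0, 51.0)
top (5548.0, array([47.45, 54.71]), array([82.34, 85.83])) (5577.0, array([47.44, 54.68]), array([82.57, 86.07]))
 pan [362.7 183.7] [43.6 44.6] 65.55604553222656
 pan [361.5 183.8] [43.8 44.8] 65.224853515625
scene (3387.0, array([39.58, 43.32]), array([63.66, 67.79])) (3424.5, array([39.63, 43.31]), array([63.81, 68.38]))
 pan [244.5 283.8] [40.9 37.4] 28.886581420898438
 pan [244.9 283.2] [40.2 37.1] 26.56505012512207
```

The tread reads up, the lid matches its shut image in both views, the pan is flat where it started, and the robot is touching nothing. I'll hand in.

```bash
python3 -c "
from plant import order
print(order.sign_off())"
```

```text
the job is handed in; nothing more can be done
None
```

I've handed the job in: all five wood ends are in the bin, the empty pan is flat on the boards where it started, and the lid was eased fully shut, at about 29 s of the 72 s allowed.

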